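Dock the block tray on the cooling dock

TASK

The blue tray of wax blocks lies the wrong way round for the cooling dock. Turn it end for end, set it on the dock and slide it nose first into the guide rails, gently, without ramming, until it is fully home against the stop; then pull the red T-handle of the index plunger up, turn it in line with the rails and let it snap down so that its pin locks in the tray's notch. Leave the other things on the bench where they stand.

Things in the scene. Friction and masses are not known exactly. Their poses are not given: they have to be found in the camera images.
- cool_dock: White bench-top cooling dock with a grey metal top and dark rails, fixed, 150 (x) x 250 (y) mm, top surface at z = 36 mm; origin: centre of its underside. Trays slide in along its +y. Two guide rails stand on its +y part, y = -11 to +125 mm; its -y part is a flat free apron. All dock coordinates below are in this frame.
- dock_apron (a point): Point on the dock's top surface at x = 0, y = -90 mm (dock axes), in the middle of the flat apron: set the tray down with its middle here, 4 mm of gap to the rail mouths, then slide it in along +y. The tray rests on the apron even though its tail overhangs.
- rail_mouth (a point): Point on the dock's top surface midway between the rail mouths, x = 0, y = -11 mm (dock axes). Side walls: inner faces at x = +-60 mm here, narrowing to +-54 mm at y = +9 mm and straight from there on. Top lips cover |x| = 42 to 63 mm; underside 7.5 mm above the top surface (3 mm higher at the mouth), upper side 11.5 mm.
- dock_stop (a point): Point on the face of the rigid stop bar (14 mm high) across the far end of the rails: x = 0, y = +120 mm (dock axes), 2.5 mm above the top surface. The tray's nose meets it when fully home.
- tray_bar (a point): Centre of the grey carrying bar of the loose blue tray (0.28 to 0.45 kg): 10 mm thick (x), 72 mm long (y), 16 mm high, its centre 56 mm above the underside, over the tray's middle; on a 10 mm post at each end, free below down to 20 mm. Axes are the tray's: the nose is the -y end, the broad end plate the +y end. Docked, tray -y points along dock +y, middle at dock y = +45 mm.
- tray_nose (a point): Middle of the tray's nose edge, 75 mm from its middle, 2.5 mm above its underside. The nose corners are cut off. The tray's floor, 5 mm thick, sticks out as runners to x = +-52 mm that pass under the rail lips; its walls stand at x = +-38 mm, 21 mm high. A locking notch 11 mm wide is cut into the edge of the +x runner, 25 mm behind the nose.
- tray_tail (a point): Middle of the outer face of the tray's end plate, 75 mm from its middle, 13.5 mm above its underside. The end plate, 128 mm wide, 14 mm thick, 27 mm high, is too broad for the rails. Fully home it stays 5 mm in front of their mouths, this point at dock y = -30 mm. It may be pushed here with closed fingers; sliding takes 2 to 5 N.
- plunger_handle (a point): Centre of the red T-handle of the index plunger, which stands on the rail at dock x = -46, y = +95 mm: a bar 12 mm thick, 40 mm long (its own y axis), 14 mm high on an upright stem; its centre lies 60 mm above the dock's top surface when locked, 69 mm when parked. It can only be lifted and turned about its stem.
- plunger_lift (a joint): Height of the plunger in m: 0 = fully down (locked, 7 mm pin in the tray's notch), 0.009 = parked, 0.014 = upper limit. A spring pushes it down with 3.5 N locked, 6.6 N parked, 8.4 N at the limit. If the tray is not home the pin lands on its runner and stops at about 0.004.
- plunger_turn (a joint): Angle of the T-handle in rad, counter-clockwise from above: 0 = in line with the rails, 1.2 = parked, its cross pin resting in a shallow notch. To leave it, lift the handle 3 to 5 mm (lift 0.012 to 0.014), then turn it clockwise to 0; within about 0.2 of 0 it drops when let go. Limits -0.12 and 1.32.
- pot_red: Bystander: white specimen pot with red cap, 47 mm across, 58 mm high; origin under its centre.
- pot_white: Bystander: white specimen pot with white cap, 55 mm across, 70 mm high; origin under its centre.
- block_box: Bystander: open teal box, 70 x 98 x 42 mm; origin under its centre.
- staining_jar: Bystander: glass staining jar with black lid, 62 mm wide, 92 mm high; origin under its centre.
- petri_dish: Bystander: clear Petri dish, 60 mm across, 15 mm high; origin under its centre.
- forceps: Bystander: steel forceps, 15 x 127 x 9 mm, lying near the front edge; origin under its centre.

How it is judged:
By the outcome, as a careful person would: the job done as asked, in the order asked, and still so for the second after the job is handed in, with the robot touching nothing.
It also fails if it takes over 66 s, if anything falls off the work surface, if the arm or the gripper's body presses on something with over 40 N, if the wrist force passes 120 N, or if a joint passes its speed limit or range.

ROBOT

A 6-joint arm with a two-finger parallel gripper is mounted at the origin on a cart in front of the work surface, level with it; the furniture and walls round the work are solid. World frame = base frame: x ahead of the robot, y to its left, z up, the work surface at z = 0. Lengths are in m, angles in rad, forces in N, time in s.
With the tool pointing down it reaches from about 0.325 to 0.775 m from the base axis. Payload 5.5 kg.
Tool frame: the origin (TCP) lies between the finger pads; the fingertips stand 14 mm ahead of it and the grasp point (between the pads) lies 5 mm behind it; z points along the fingers, y is the line along which they close (so a half turn about z gives the same grasp; the last joint's range is limited). The gripper opens to 88 mm and grips with 3 to 60 N. Pads are 20 mm wide; open, the fingers measure 115 mm over their backs; the gripper's body (75 mm by 178 mm) begins 61 mm behind the grasp point.
Start: joints at [1.256, 0.091, 1.231, -0, 1.82, -0.057], TCP at [0.153, 0.58, 0.237] pointing down, gripper open.
Joint ranges: [-2.87, 2.87], [-0.86, 2.18], [0.17, 2.46], [-1.51, 4.65], [0.06, 2.69], [-2.65, 2.65]. Speed limits (rad/s): [2.57, 2.57, 3.01, 3.14, 3.14, 3.14].

INTERFACE

Orientations are given as a unit quaternion [w, x, y, z].
In Python, from plant import sensors, optics, r, find_in, spot_point gives the robot as it stands. The module is installed in compiled form; this text tells all that it offers.
- The arm moves only by the tool play_rows, never from a script. Its arguments are lists of equal length, an entry for each row: "fingers": the opening, from -1 (shut) to 1 (fully open); "offset": the shift along the tool's x, y, z in mm, a list of three; "rot": the turn, a rotation vector about the tool's x, y, z in rad, a list of three. A call has 1 to 12 rows; each row is the pose to reach, as a shift and turn from the pose commanded when the call began, along the tool's axes at that moment; what a row does not reach only later rows make up. A row lasts 1/10 s, in which the tool goes at most 50 mm and 8.59 degrees, less where a joint would pass 70% of its speed; a pose out of reach is approached as far as the arm can. A call with a gripper value outside its range is refused whole. The fingers move at their own pace and stop on an object; the grip force is fixed at half the most. Time passes only in rows, so rows that repeat a pose let the fingers close. It gives the time, the measured TCP pose, the force, the opening and the grip force at its end, in the units of the state.
- sensors.observe(): the state, without advancing time (a new reading comes with each control period).
- optics.read_camera(name): name is "scene" or "top" or "wrist"; returns a dict with "image" (400x640x3 uint8, blue, green, red), "z_map" (400x640 float32, m along the optical axis (not along the pixel's ray), 0 where there is no reading), "fx", "fy", "cx", "cy" (pixels), "extrinsics" (4x4, takes a point from camera to world coordinates). Camera axes: x right, y down, z forward; pixel columns grow to the right and rows downward; lengths in m; the calibration is good to about 2 mm. The wrist camera is an equidistant fisheye: a pixel r from the principal point sees the ray r / f radians off the axis. A picture is of the moment at which its call begins.
- r.hand_in(): hands the job in; it is judged then, once.
Trained networks look in a picture, given as the dict that the camera call returned (one of the last four; its "shot" number tells which), for a name from the list of things; names that differ only in an ending like _2 or _b are one class to them, and where a whole thing is asked for, a point or a joint stands for the part that bears it (a point fixed in the world has none). Each returns a list of dicts, best first, with "confidence" (0 to 1); they miss things now and then, are a little off and sometimes report something else, mostly with a low value. They report only what shows in the picture. A call takes as long as a camera call.
- find_in(target, picture): "uv" ([column, row] in pixels, amid what is visible of it).
- spot_point(target, picture): "uv" ([column, row] in pixels: a listed point, or the origin of a listed thing).
The state is a dict: "time_s": time; "joint_positions": joint angles; "qd": joint speeds; "joint_torque": joint torques, N m; "position": TCP position; "tcp_rot": TCP orientation; "ft_force": force on the tool from outside, world axes, zero at the start; "moment": the same for the moment, N m; "width": finger opening in m; "grip_force": force on a finger pad.
Only numpy, scipy, OpenCV 4.12 (cv2) and the standard library are available. Lean on these libraries where they do the work, as an engineer would, in place of code of your own. Each camera call takes 0.05 s, during which the arm holds its last target. There are 200 camera calls.

## Working session

There is one attempt and no reset: what is moved stays moved. The work goes in short steps, Python scripts to look and compute and a tool call to move; the robot and the scene stay as the last step left them, time stands still between calls to the robot, and variables do not carry over. Pictures are saved under pics/ and viewed, at most 10 in all, crops included, and the job is handed in when it is done.

Besides the shell and the picture viewer there is one more tool, called after "Call:" by a JSON object that holds its "name" and its "arguments", one argument or row to a line. play_rows: Moves the arm, as the interface text tells. Its arguments: {"type":"object","properties":{"fingers":{"type":"array","items":{"type":"number"}},"offset":{"type":"array","items":{"type":"array","items":{"type":"number"}}},"rot":{"type":"array","items":{"type":"array","items":{"type":"number"}}}},"required":["fingers","offset","rot"]}

```bash
mkdir -p pics; cat > h.py <<'E'
import numpy as np, cv2
from plant import sensors, optics, r, find_in, spot_point
from scipy.spatial.transform import Rotation as R
def ray(p,uv):
    x=(uv[0]-p['cx'])/p['fx']; y=(uv[1]-p['cy'])/p['fy']
    return np.array([x,y,1.])
def dep(p,uv):
    u,v=int(round(uv[0])),int(round(uv[1])); z=p['z_map'][max(0,v-2):v+3,max(0,u-2):u+3]; z=z[z>0]
    if not len(z): return None
    E=p['extrinsics']; return E[:3,:3]@(ray(p,uv)*np.median(z))+E[:3,3]
def atz(p,uv,h):
    E=p['extrinsics']; d=E[:3,:3]@ray(p,uv); o=E[:3,3]; return o+d*(h-o[2])/d[2]
def tri(p,a,q,b):
    A=[];B=[]
    M=np.zeros((3,3));v=np.zeros(3)
    for P,uv in((p,a),(q,b)):
        E=P['extrinsics'];d=E[:3,:3]@ray(P,uv);d/=np.linalg.norm(d);N=np.eye(3)-np.outer(d,d);M+=N;v+=N@E[:3,3]
    return np.linalg.solve(M,v)
E
python3 - <<'E'
from h import *
np.set_printoptions(precision=4,suppress=True)
P={n:optics.read_camera(n) for n in("scene","top")}
for n in P: cv2.imwrite(f"pics/{n}0.png",P[n]['image'])
for t in ["cool_dock","dock_apron","rail_mouth","dock_stop","tray_bar","tray_nose","tray_tail","plunger_handle","pot_red","pot_white","block_box","staining_jar","petri_dish","forceps"]:
    g={}
    for n in P:
        s=spot_point(t,P[n])
        if s: g[n]=s[0]['uv']; print(t,n,np.round(s[0]['uv'],1),round(s[0]['confidence'],2),dep(P[n],s[0]['uv']))
    if len(g)==2: print('   tri',tri(P['scene'],g['scene'],P['top'],g['top']))
s=sensors.observe();print(s['time_s'],s['position'],s['tcp_rot'])
E
```

```text
cool_dock scene [305.1 253.1] 0.85 [0.4945 0.1053 0.0377]
cool_dock top [284.2 224.6] 0.91 [0.5084 0.0879 0.0349]
   tri [ 0.514   0.0922 -0.0003]
dock_apron scene [343.  234.8] 0.58 [0.4921 0.0117 0.0375]
dock_apron top [313.7 231.3] 0.95 [0.4927 0.0133 0.036 ]
   tri [0.4919 0.0128 0.0388]
rail_mouth scene [308.2 244.6] 0.92 [0.5094 0.0891 0.038 ]
rail_mouth top [284.2 226.7] 0.86 [0.5031 0.0878 0.0346]
   tri [0.5036 0.0893 0.0451]
dock_stop scene [252.7 263.8] 0.59 [0.5287 0.2113 0.0377]
dock_stop top [235.  217.2] 0.87 [0.5249 0.212  0.0354]
   tri [0.5244 0.2115 0.0438]
tray_bar scene [419.9 189.2] 0.73 [ 0.5202 -0.2281  0.0141]
tray_bar top [394.4 228.2] 0.61 [ 0.5067 -0.196   0.0102]
   tri [ 0.4966 -0.1907  0.0627]
tray_nose scene [268.7 261.7] 0.61 [0.5138 0.1812 0.0411]
tray_nose top [408.1 204.3] 0.8 [ 0.5718 -0.2355 -0.0005]
   tri [ 0.5366 -0.0144  0.0755]
tray_tail scene [415.  223.6] 0.97 [ 0.4425 -0.1501  0.0207]
tray_tail top [378.4 257. ] 0.96 [ 0.4324 -0.1553  0.0006]
   tri [ 0.4342 -0.1471  0.0319]
plunger_handle scene [267.6 263.3] 0.48 [0.4719 0.1976 0.1087]
p
[... 230 characters left out ...]
pot_white scene [270.4 202. ] 0.9 [0.6649 0.1016 0.0259]
pot_white top [286. 158.] 0.75 [0.6726 0.0864 0.0685]
   tri [ 0.6936  0.0908 -0.012 ]
block_box scene [234.9 204.8] 0.9 [0.6895 0.1787 0.0399]
block_box top [255.1 147.9] 0.96 [0.713  0.1718 0.0121]
   tri [0.7141 0.1724 0.009 ]
staining_jar scene [270.5 170.5] 0.97 [0.7572 0.0545 0.0219]
staining_jar top [303.1 127.7] 0.72 [0.7515 0.0452 0.0731]
   tri [ 0.7764  0.0466 -0.0006]
petri_dish top [315.  283.5] 0.81 [0.3635 0.0075 0.0147]
forceps scene [333.6 319.2] 0.68 [0.3518 0.1233 0.0011]
forceps top [268.5 289.4] 0.49 [ 0.3469  0.1248 -0.0011]
   tri [0.3479 0.1247 0.0097]
1.5 [0.153  0.5802 0.2366] [-0.      0.1285  0.9917 -0.    ]
```

```bash
python3 - <<'E'
import cv2
a=cv2.imread('pics/top0.png')[110:310,200:460]; cv2.imwrite('pics/c1.png',cv2.resize(a,(780,600),interpolation=cv2.INTER_CUBIC))
E
```

```text
(no output)
```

View pics/c1.png

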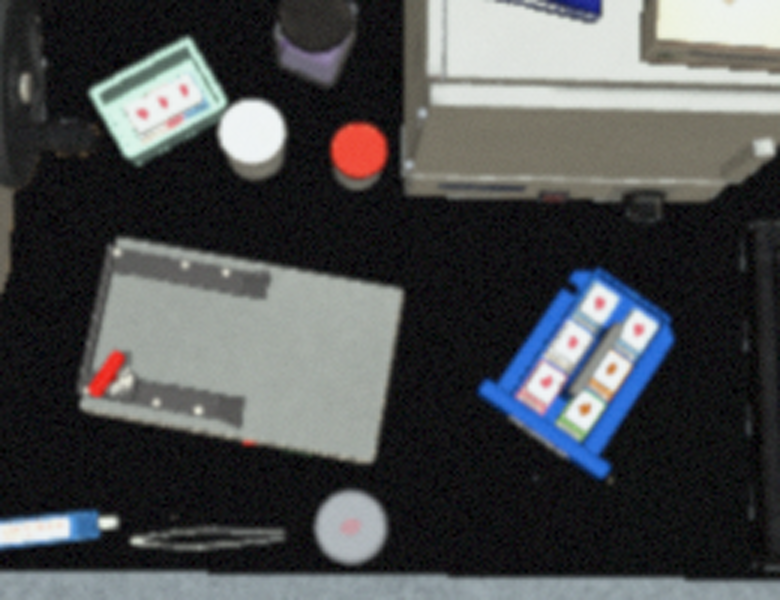

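View pics/scene0.png

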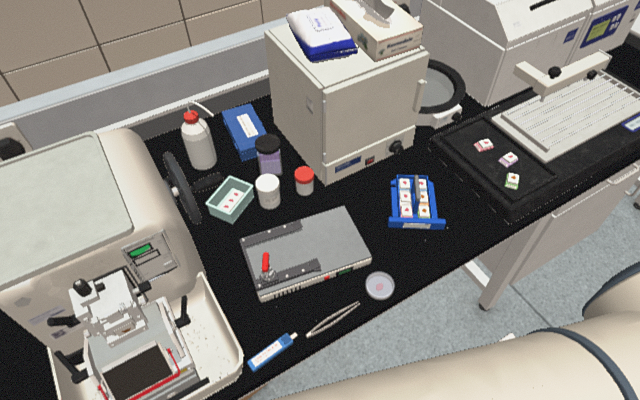

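The top crop shows the dock with its rails toward world +y and the handle at crop (105,372). The blue tray's nose points up-right, with the grey bar at (595,360) and the notch at (572,290). The scene view agrees. Next I'll fit the geometry from the depth map.

```bash
cat >> h.py <<'E'
def cloud(p):
    v,u=np.mgrid[0:400,0:640]; z=p['z_map']; E=p['extrinsics']
    c=np.stack([(u-p['cx'])/p['fx']*z,(v-p['cy'])/p['fy']*z,z],-1)
    w=c@E[:3,:3].T+E[:3,3]; w[z<=0]=np.nan; return w
def rect(w,m):
    x=w[m][:,:2].astype(np.float32)*1000; return len(x),cv2.minAreaRect(x)
E
python3 - <<'E'
from h import *
np.set_printoptions(precision=4,suppress=True)
p=optics.read_camera("top"); w=cloud(p); print(p['fx'],p['extrinsics'][:3,3])
x,y,z=w[...,0],w[...,1],w[...,2]
D=(x>.38)&(x<.62)&(y>-.07)&(y<.27)
print('dock',rect(w,D&(z>.028)&(z<.06)))
print('handle',rect(w,D&(z>.095)), np.nanmedian(w[D&(z>.095)],0))
T=(x>.38)&(x<.66)&(y>-.33)&(y<-.09)
print('bar',rect(w,T&(z>.05)),np.nanmedian(w[T&(z>.05)],0))
hsv=cv2.cvtColor(p['image'],cv2.COLOR_BGR2HSV)
bl=(hsv[...,0]>100)&(hsv[...,0]<125)&(hsv[...,1]>140)&(hsv[...,2]>90)
print('blue',rect(w,T&bl))
print('plate',rect(w,T&bl&(z>.0235)))
r_=hsv; red=((hsv[...,0]<8)|(hsv[...,0]>172))&(hsv[...,1]>150)&D&(z>.06)
print('red',rect(w,red),np.nanmedian(w[red],0))
E
```

```text
447.06635437191665 [0.3879 0.0278 1.1603]
dock (5642, ((505.5679016113281, 98.53785705566406), (251.04234313964844, 148.49786376953125), 80.35195922851562))
handle (110, ((542.94091796875, 223.86244201660156), (173.16258239746094, 33.66236114501953), 20.62117576599121)) [0.4776 0.1996 0.1102]
bar (3522, ((603.4967651367188, -218.71315002441406), (209.5368194580078, 195.8356170654297), 25.8199405670166)) [ 0.645  -0.1994  0.2152]
blue (1185, ((500.3628845214844, -199.67556762695312), (132.2953338623047, 156.73460388183594), 55.81565856933594))
plate (242, ((465.33782958984375, -157.52127075195312), (126.22894287109375, 106.15746307373047), 0.18326051533222198))
red (76, ((476.15289306640625, 198.25216674804688), (11.916352272033691, 36.295616149902344), 59.23118209838867)) [0.4746 0.1978 0.1102]
```

```bash
cat >> h.py <<'E'
def plan(pos,yaw_deg,s=None):
    "offset (mm, tool axes) and rot z for tool pointing down with its y axis at world yaw"
    s=s or sensors.observe(); q=s['tcp_rot']; Q=R.from_quat([q[1],q[2],q[3],q[0]])
    o=Q.inv().apply(np.array(pos)-s['position'])*1000
    a=np.radians(yaw_deg); Y=np.array([np.cos(a),np.sin(a),0]); Z=np.array([0,0,-1.]); X=np.cross(Y,Z)
    rv=(Q.inv()*R.from_matrix(np.stack([X,Y,Z],1))).as_rotvec()
    print('offset',np.round(o,1),'rot',np.round(rv,4)); return o,rv
def st():
    s=sensors.observe(); q=s['tcp_rot']; M=R.from_quat([q[1],q[2],q[3],q[0]]).as_matrix()
    print('t',round(s['time_s'],2),'pos',np.round(s['position'],4),'yaw',np.round(np.degrees(np.arctan2(M[1,1],M[0,1])),2),'zax',np.round(M[:,2],4),'F',np.round(s['ft_force'],1),'w',round(s['width'],4),'j',np.round(s['joint_positions'],2)); return s
E
python3 - <<'E'
from h import *
s=st()
plan([.47,.17,.28],-20)
a=optics.read_camera("top");w=cloud(a);x,y,z=w[...,0],w[...,1],w[...,2]
m=(y<-.03)&(y>-.33)&(z>.1)&(x>.4); print('oven min x',np.nanpercentile(x[m],[0,1,5]),'z',np.nanmax(z[m]))
m=(y<-.26)&(z>.03)&(x>.35)&(x<.55); print('right',np.nanmax(y[m]) if m.any() else None)
p=optics.read_camera("wrist"); Q=s['tcp_rot']; M=R.from_quat([Q[1],Q[2],Q[3],Q[0]]).as_matrix()
E=p['extrinsics']; print('cam in tool',M.T@(E[:3,3]-s['position']),(M.T@E[:3,:3]).round(3),p['fx'],p['cx'],p['cy'])
E
```

```text
t 1.55 pos [0.153  0.5802 0.2367] yaw 75.23 zax [ 0.  0. -1.] F [ 0.4 -0.3  0.2] w 0.088 j [ 1.26  0.09  1.23 -0.    1.82 -0.06]
offset [-411.1 -315.8  -43.3] rot [ 0.     -0.      1.6621]
oven min x [0.62928432 0.64377627 0.64472489] z 0.42105554716746907
right -0.33461228848840985
cam in tool [ 0.08171686  0.00026626 -0.14741681] [[ 0.001 -0.954 -0.3  ]
 [ 1.     0.001 -0.   ]
 [ 0.    -0.3    0.954]] 309.70691628693146 318.0858858964389 199.92707780939415
```

Call:
{"name": "play_rows", "arguments": {
  "fingers": [1,1,1,1,1,1,1,1,1,1,1,1],
  "offset": [
    [-34,-26,-30],
    [-68,-52,-43],
    [-103,-79,-43],
    [-137,-105,-43],
    [-171,-131,-43],
    [-206,-158,-43],
    [-240,-184,-43],
    [-274,-210,-43],
    [-308,-237,-43],
    [-343,-263,-43],
    [-377,-289,-43],
    [-411,-316,-43]
  ],
  "rot": [
    [0,0,0.14],
    [0,0,0.28],
    [0,0,0.42],
    [0,0,0.55],
    [0,0,0.69],
    [0,0,0.83],
    [0,0,0.97],
    [0,0,1.11],
    [0,0,1.25],
    [0,0,1.39],
    [0,0,1.52],
    [0,0,1.66]
  ]
}}

```text
time_s: 2.85
position: [0.4706, 0.1683, 0.2799]
tcp_rot: [0.0, 0.82, 0.572, 0.0]
ft_force: [0.6, 0.6, 1.0]
width: 0.0879
grip_force: 0.0
```

```bash
python3 -c "
from h import *
st(); plan([.485,-.185,.25],-122)"
```

```text
t 2.85 pos [0.4706 0.1683 0.2799] yaw -20.2 zax [ 6.e-04  3.e-04 -1.e+00] F [0.6 0.6 1. ] w 0.0879 j [ 0.28 -0.16  1.4   0.    1.9   0.63]
offset [-326.6  135.4   29.8] rot [-1.0000e-04 -8.0000e-04  1.7768e+00]
```

```bash
cat >> h.py <<'E'
def fray(p,uv):
    d=np.array([uv[0]-p['cx'],uv[1]-p['cy']]); rr=np.hypot(*d); t=rr/p['fx']
    return np.array([*(d/max(rr,1e-9)*np.sin(t)),np.cos(t)])
def fz(p,uv,h):
    E=p['extrinsics']; d=E[:3,:3]@fray(p,uv); o=E[:3,3]; return o+d*(h-o[2])/d[2]
def fcloud(p):
    v,u=np.mgrid[0:400,0:640]; dx=u-p['cx'];dy=v-p['cy'];rr=np.hypot(dx,dy)+1e-9;t=rr/p['fx'];z=p['z_map']
    k=np.tan(np.minimum(t,1.5))/rr
    c=np.stack([dx*k*z,dy*k*z,z],-1);E=p['extrinsics'];w=c@E[:3,:3].T+E[:3,3];w[(z<=0)|(t>1.3)]=np.nan;return w
E
python3 - <<'E'
from h import *
np.set_printoptions(precision=4,suppress=True)
p=optics.read_camera("wrist"); cv2.imwrite('pics/w1.png',p['image'])
w=fcloud(p);x,y,z=w[...,0],w[...,1],w[...,2]
D=(x>.38)&(x<.62)&(y>-.07)&(y<.27)
print('dock',rect(w,D&(z>.028)&(z<.058)))
hsv=cv2.cvtColor(p['image'],cv2.COLOR_BGR2HSV)
red=((hsv[...,0]<8)|(hsv[...,0]>172))&(hsv[...,1]>150)&D&(z>.06)
print('red',rect(w,red),np.nanmedian(w[red],0),np.nanmax(w[red],0)); print('redtop',rect(w,red&(z>.107)))
for t,h in (("dock_apron",.036),("rail_mouth",.036),("dock_stop",.0385),("plunger_handle",.105)):
    for g in spot_point(t,p)[:1]: print(t,g['uv'],g['confidence'],fz(p,g['uv'],h))
E
```

```text
dock (16388, ((509.3445129394531, 99.98741149902344), (250.29446411132812, 147.11163330078125), 80.62532806396484))
red (407, ((479.21380615234375, 200.1410675048828), (12.224570274353027, 38.50599670410156), 60.75498962402344)) [0.4794 0.2006 0.1105] [0.4971 0.213  0.1133]
redtop (383, ((479.2240295410156, 200.17410278320312), (12.207612991333008, 38.462684631347656), 61.46907424926758))
dock_apron [371.7, 266.8] 0.63 [0.4965 0.0072 0.036 ]
rail_mouth [359.8, 211.7] 0.71 [0.5053 0.0954 0.036 ]
dock_stop [346.6, 117.4] 0.87 [0.5288 0.22   0.0385]
plunger_handle [309.8, 155.1] 0.6 [0.4744 0.2001 0.105 ]
```

View pics/w1.png

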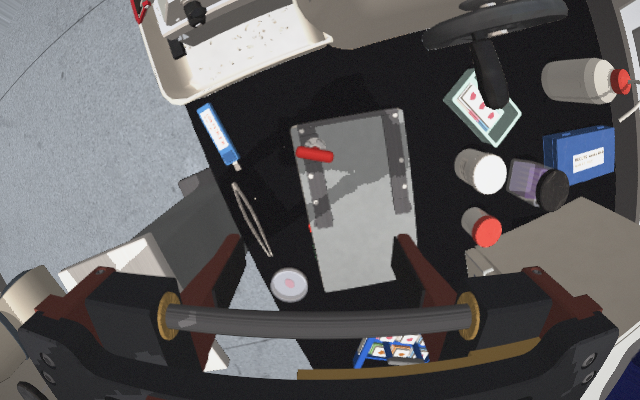

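Call:
{"name": "play_rows", "arguments": {
  "fingers": [1,1,1,1,1,1,1,1,1,1,1,1],
  "offset": [
    [-27,11,0],
    [-54,22,0],
    [-81,34,0],
    [-109,45,0],
    [-136,56,0],
    [-163,68,5],
    [-190,79,10],
    [-218,90,15],
    [-245,101,20],
    [-272,113,25],
    [-299,124,30],
    [-327,135,30]
  ],
  "rot": [
    [0,0,0.148],
    [0,0,0.296],
    [0,0,0.444],
    [0,0,0.592],
    [0,0,0.74],
    [0,0,0.888],
    [0,0,1.036],
    [0,0,1.184],
    [0,0,1.332],
    [0,0,1.48],
    [0,0,1.628],
    [0,0,1.777]
  ]
}}

```text
time_s: 4.3
position: [0.4857, -0.1827, 0.2491]
tcp_rot: [-0.0, 0.962, -0.274, -0.0]
ft_force: [0.2, -0.3, 0.6]
width: 0.0879
grip_force: 0.0
```

The wrist view shows the handle at (315,155), the rails running from (300,130) to (410,210), and an empty apron below. The dock fits agree to about 3 mm.

```bash
python3 - <<'E'
from h import *
np.set_printoptions(precision=4,suppress=True)
st()
p=optics.read_camera("wrist"); cv2.imwrite('pics/w2.png',p['image'])
w=fcloud(p);x,y,z=w[...,0],w[...,1],w[...,2]
T=(x>.40)&(x<.6)&(y>-.29)&(y<-.10)
hsv=cv2.cvtColor(p['image'],cv2.COLOR_BGR2HSV)
bl=(hsv[...,0]>100)&(hsv[...,0]<125)&(hsv[...,1]>140)&(hsv[...,2]>70)
b=T&(z>.055)&(z<.075); print('bar',rect(w,b),np.nanmedian(w[b],0))
print('blue',rect(w,T&bl))
pl=T&bl&(z>.023)&(z<.03); print('plate',rect(w,pl))
for t,h in (("tray_bar",.056),("tray_nose",.0025),("tray_tail",.0135)):
    for g in spot_point(t,p)[:1]: print(t,g['uv'],g['confidence'],fz(p,g['uv'],h))
E
```

```text
t 4.3 pos [ 0.4857 -0.1827  0.2491] yaw -121.8 zax [-0.0004  0.0007 -1.    ] F [ 0.2 -0.3  0.6] w 0.0879 j [-0.43 -0.12  1.42  0.    1.84  1.7 ]
bar (594, ((502.6932678222656, -195.90365600585938), (10.377565383911133, 69.85343170166016), 56.09713363647461)) [ 0.5036 -0.1966  0.0628]
blue (5079, ((497.1763916015625, -194.7460174560547), (134.2587432861328, 161.43722534179688), 55.64198684692383))
plate (1008, ((486.45526123046875, -184.85379028320312), (126.50117492675781, 110.83332824707031), 56.30955505371094))
tray_bar [319.4, 161.9] 0.73 [ 0.5031 -0.1946  0.056 ]
tray_nose [321.1, 97.0] 0.75 [ 0.5645 -0.2353  0.0025]
tray_tail [319.6, 210.3] 0.91 [ 0.4416 -0.1571  0.0135]
```

View pics/w2.png

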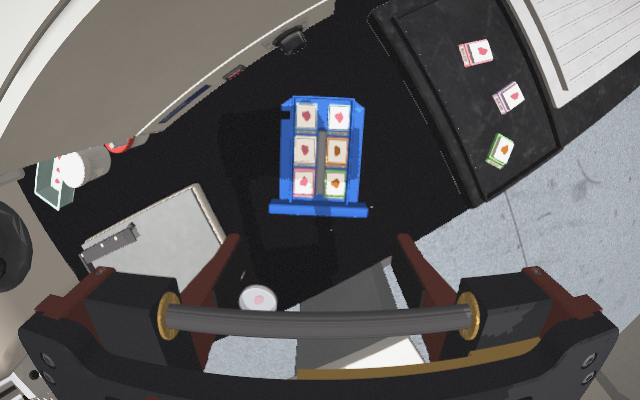

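The wrist view shows the tray at about (322,150), with its bar upright at (320,162) and the notch at (287,115). Next I'll descend on the bar.

```bash
python3 -c "
from h import *
plan([.5025,-.196,.051],-124)"
```

```text
offset [ 21.4   3.1 198.7] rot [-0.0007  0.0003  0.0441]
```

Call:
{"name": "play_rows", "arguments": {
  "fingers": [1,1,1,1,1],
  "offset": [
    [7,0,35],
    [14,0,75],
    [21,0,110],
    [21,0,120],
    [21,0,120]
  ],
  "rot": [
    [0,0,0.02],
    [0,0,0.035],
    [0,0,0.035],
    [0,0,0.035],
    [0,0,0.035]
  ]
}}

```text
time_s: 5.0
position: [0.5029, -0.1927, 0.1284]
tcp_rot: [-0.0, 0.958, -0.288, -0.002]
ft_force: [0.1, 0.6, 1.2]
width: 0.0878
grip_force: 0.0
```

```bash
python3 -c "
from h import *
st();plan([.5025,-.196,.051],-124)
p=optics.read_camera('wrist');w=fcloud(p);x,y,z=w[...,0],w[...,1],w[...,2]
b=(x>.40)&(x<.6)&(y>-.29)&(y<-.10)&(z>.057)&(z<.075); print('bar',rect(w,b),np.nanmedian(w[b],0),p['extrinsics'][:3,3])"
```

```text
t 5.0 pos [ 0.5029 -0.1927  0.1284] yaw -123.51 zax [-0.0028  0.0017 -1.    ] F [0.1 0.6 1.2] w 0.0878 j [-0.43 -0.07  1.58  0.    1.63  1.73]
offset [ 1.7  2.9 77.4] rot [0.0002 0.0033 0.0086]
bar (1241, ((502.5325622558594, -196.24317932128906), (10.220130920410156, 71.07250213623047), 56.433921813964844)) [ 0.5060866  -0.19818939  0.06286906] [ 0.57336224 -0.23865388  0.27561346]
```

Call:
{"name": "play_rows", "arguments": {
  "fingers": [1,1,1,1,-1,-1,-1,-1,-1,-1,-1,-1],
  "offset": [
    [1,2,30],
    [2,3,60],
    [2,3,77],
    [2,3,77],
    [2,3,77],
    [2,3,77],
    [2,3,77],
    [2,3,77],
    [2,3,77],
    [2,3,77],
    [2,3,77],
    [2,3,77]
  ],
  "rot": [
    [0,0,0],
    [0,0,0],
    [0,0,0],
    [0,0,0],
    [0,0,0],
    [0,0,0],
    [0,0,0],
    [0,0,0],
    [0,0,0],
    [0,0,0],
    [0,0,0],
    [0,0,0]
  ]
}}

```text
time_s: 6.25
position: [0.5034, -0.1982, 0.0525]
tcp_rot: [-0.0, 0.957, -0.29, -0.0]
ft_force: [0.2, -0.3, 0.5]
width: 0.0274
grip_force: 0.0
```

```bash
python3 -c "
from h import *
st()"
```

```text
t 6.25 pos [ 0.5034 -0.1982  0.0525] yaw -123.7 zax [-2.e-04  1.e-04 -1.e+00] F [ 0.2 -0.3  0.5] w 0.0274 j [-0.44 -0.02  1.68  0.    1.49  1.72]
```

Call:
{"name": "play_rows", "arguments": {
  "fingers": [-1,-1,-1,-1,-1,-1],
  "offset": [
    [0,-2,1],
    [0,-2,1],
    [0,-2,1],
    [0,-2,1],
    [0,-2,1],
    [0,-2,1]
  ],
  "rot": [
    [0,0,0],
    [0,0,0],
    [0,0,0],
    [0,0,0],
    [0,0,0],
    [0,0,0]
  ]
}}

```text
time_s: 6.85
position: [0.5044, -0.1965, 0.0514]
tcp_rot: [-0.0, 0.957, -0.29, -0.0]
ft_force: [0.3, -1.2, -1.7]
width: 0.0099
grip_force: 30.0
```

Call:
{"name": "play_rows", "arguments": {
  "fingers": [-1,-1,-1,-1,-1,-1,-1,-1],
  "offset": [
    [0,0,-2],
    [0,0,-10],
    [0,0,-25],
    [0,0,-45],
    [0,0,-65],
    [0,0,-80],
    [0,0,-80],
    [0,0,-80]
  ],
  "rot": [
    [0,0,0],
    [0,0,0],
    [0,0,0],
    [0,0,0],
    [0,0,0],
    [0,0,0],
    [0,0,0],
    [0,0,0]
  ]
}}

```text
time_s: 7.65
position: [0.5047, -0.1966, 0.1319]
tcp_rot: [0.0, 0.957, -0.29, 0.0]
ft_force: [-0.3, -0.7, -4.7]
width: 0.0101
grip_force: 30.0
```

```bash
python3 - <<'E'
from h import *
st()
p=optics.read_camera('wrist');w=fcloud(p);x,y,z=w[...,0],w[...,1],w[...,2]
cv2.imwrite('pics/w3.png',p['image'])
hsv=cv2.cvtColor(p['image'],cv2.COLOR_BGR2HSV)
bl=(hsv[...,0]>100)&(hsv[...,0]<125)&(hsv[...,1]>140)&(hsv[...,2]>70)&(x>.40)&(x<.6)&(y>-.29)&(y<-.10)
print(rect(w,bl),np.nanpercentile(z[bl],[2,50,98]))
E
```

```text
t 7.65 pos [ 0.5047 -0.1966  0.1319] yaw -123.7 zax [ 6.e-04 -3.e-04 -1.e+00] F [-0.3 -0.7 -4.7] w 0.0101 j [-0.43 -0.06  1.57 -0.    1.63  1.72]
(10493, ((503.7259216308594, -195.54058837890625), (151.40283203125, 148.4680938720703), 56.13466262817383)) [0.08167217 0.08528898 0.11513858]
```

```bash
python3 -c "
from h import *
plan([.47,-.12,.135],-80);plan([.4935,.0101,.13],-9.5)"
```

```text
offset [-70.9 -44.6  -4.1] rot [-3.000e-04  1.100e-03 -7.628e-01]
offset [-123.5 -165.8    1. ] rot [-1.0000e-03  8.0000e-04 -1.9932e+00]
```

Call:
{"name": "play_rows", "arguments": {
  "fingers": [-1,-1,-1,-1,-1,-1,-1,-1,-1,-1],
  "offset": [
    [-5,-3,-2],
    [-15,-8,-4],
    [-27,-15,-4],
    [-38,-22,-4],
    [-48,-29,-4],
    [-57,-35,-4],
    [-64,-40,-4],
    [-69,-43,-4],
    [-71,-45,-4],
    [-71,-45,-4]
  ],
  "rot": [
    [0,0,-0.05],
    [0,0,-0.13],
    [0,0,-0.22],
    [0,0,-0.32],
    [0,0,-0.42],
    [0,0,-0.52],
    [0,0,-0.61],
    [0,0,-0.69],
    [0,0,-0.74],
    [0,0,-0.763]
  ]
}}

```text
time_s: 8.7
position: [0.4698, -0.1192, 0.1342]
tcp_rot: [-0.001, 0.996, 0.088, -0.001]
ft_force: [-0.9, 0.2, -4.3]
width: 0.0095
grip_force: 30.0
```

```bash
python3 -c "
from h import *
st();plan([.4935,.0101,.13],-9.5)"
```

```text
t 8.7 pos [ 0.4698 -0.1192  0.1342] yaw -79.88 zax [-2.2e-03  9.0e-04 -1.0e+00] F [-0.9  0.2 -4.3] w 0.0095 j [-0.32 -0.22  1.71  0.    1.65  1.08]
offset [  46.1 -123.1    4.3] rot [-2.3000e-03  1.0000e-03 -1.2283e+00]
```

Call:
{"name": "play_rows", "arguments": {
  "fingers": [-1,-1,-1,-1,-1,-1,-1,-1,-1,-1,-1,-1],
  "offset": [
    [1,-6,0],
    [4,-18,0],
    [9,-32,0],
    [14,-47,0],
    [20,-62,1],
    [26,-77,2],
    [33,-92,3],
    [39,-106,4],
    [44,-117,4],
    [46,-122,4],
    [46,-123,4],
    [46,-123,4]
  ],
  "rot": [
    [0,0,-0.06],
    [0,0,-0.18],
    [0,0,-0.32],
    [0,0,-0.46],
    [0,0,-0.6],
    [0,0,-0.74],
    [0,0,-0.88],
    [0,0,-1.02],
    [0,0,-1.14],
    [0,0,-1.21],
    [0,0,-1.228],
    [0,0,-1.228]
  ]
}}

```text
time_s: 9.9
position: [0.494, 0.0093, 0.1309]
tcp_rot: [-0.0, 0.764, 0.645, -0.001]
ft_force: [0.5, -0.6, -3.8]
width: 0.0098
grip_force: 30.0
```

```bash
python3 - <<'E'
from h import *
st()
p=optics.read_camera('wrist');w=fcloud(p);x,y,z=w[...,0],w[...,1],w[...,2]
cv2.imwrite('pics/w4.png',p['image'])
hsv=cv2.cvtColor(p['image'],cv2.COLOR_BGR2HSV)
bl=(hsv[...,0]>100)&(hsv[...,0]<125)&(hsv[...,1]>140)&(hsv[...,2]>70)&(x>.40)&(x<.6)&(y>-.09)&(y<.12)&(z>.06)
print('tray',rect(w,bl&(z<.09)),np.nanpercentile(z[bl],[2,50,98]))
D=(x>.38)&(x<.62)&(y>-.07)&(y<.27)&(z>.028)&(z<.058); print('dock',rect(w,D))
q=optics.read_camera('top');w=cloud(q);x,y,z=w[...,0],w[...,1],w[...,2]
hsv=cv2.cvtColor(p['image'],cv2.COLOR_BGR2HSV)
E
```

```text
t 9.9 pos [0.494  0.0093 0.1309] yaw -9.7 zax [-1.4e-03 -1.0e-04 -1.0e+00] F [ 0.5 -0.6 -3.8] w 0.0098 j [-0.05 -0.19  1.69 -0.    1.64  0.12]
tray (7109, ((495.6778869628906, 12.677101135253906), (136.0161895751953, 104.26437377929688), 80.30992889404297)) [0.0827585  0.08437986 0.11475359]
dock (25413, ((505.4729919433594, 79.36079406738281), (206.72647094726562, 146.88294982910156), 80.47740173339844))
```

View pics/w4.png

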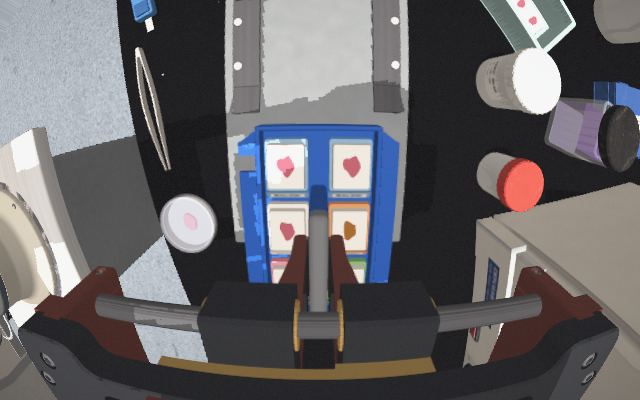

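The tray is held nose toward the rails. Its nose edge is at about (320,127) in the picture and the rail mouths at (245,110) and (388,110), with the lateral offset within 1 mm. Next I'll lower it.

Call:
{"name": "play_rows", "arguments": {
  "fingers": [-1,-1,-1,-1,-1,-1,-1,-1],
  "offset": [
    [0,0,8],
    [0,0,20],
    [0,0,32],
    [0,0,39],
    [0,0,41],
    [0,0,42],
    [0,0,42],
    [0,0,42]
  ],
  "rot": [
    [0,0,0],
    [0,0,0],
    [0,0,0],
    [0,0,0],
    [0,0,0],
    [0,0,0],
    [0,0,0],
    [0,0,0]
  ]
}}

```text
time_s: 10.8
position: [0.4947, 0.0094, 0.0902]
tcp_rot: [0.0, 0.764, 0.645, 0.0]
ft_force: [0.9, -0.6, -4.3]
width: 0.0098
grip_force: 30.0
```

```bash
python3 -c "
from h import *
st()"
```

```text
t 10.8 pos [0.4947 0.0094 0.0902] yaw -9.62 zax [ 1.1e-03 -1.0e-04 -1.0e+00] F [ 0.9 -0.6 -4.3] w 0.0098 j [-0.05 -0.18  1.75 -0.    1.57  0.12]
```

Call:
{"name": "play_rows", "arguments": {
  "fingers": [-1,-1,-1,-1,-1],
  "offset": [
    [0,0,1],
    [0,0,2],
    [0,0,3],
    [0,0,3],
    [0,0,3]
  ],
  "rot": [
    [0,0,0],
    [0,0,0],
    [0,0,0],
    [0,0,0],
    [0,0,0]
  ]
}}

```text
time_s: 11.3
position: [0.4946, 0.0095, 0.0874]
tcp_rot: [0.0, 0.764, 0.645, 0.0]
ft_force: [-1.7, 0.4, 2.0]
width: 0.0099
grip_force: 30.0
```

Call:
{"name": "play_rows", "arguments": {
  "fingers": [-0.5,-0.5,-0.5,-0.5,-1,-1,-1,-1,-1,-1],
  "offset": [
    [0,0,0],
    [0,0,0],
    [0,0,0],
    [0,0,0],
    [0,0,0],
    [0,0,0],
    [0,0,0],
    [0,0,0],
    [0,0,0],
    [0,0,0]
  ],
  "rot": [
    [0,0,0],
    [0,0,0],
    [0,0,0],
    [0,0,0],
    [0,0,0],
    [0,0,0],
    [0,0,0],
    [0,0,0],
    [0,0,0],
    [0,0,0]
  ]
}}

```text
time_s: 12.3
position: [0.4944, 0.0094, 0.0866]
tcp_rot: [0.0, 0.764, 0.645, 0.0]
ft_force: [0.8, 0.0, -1.8]
width: 0.0098
grip_force: 30.0
```

```bash
python3 - <<'E'
from h import *
s=st()
p=optics.read_camera('wrist');w=fcloud(p);x,y,z=w[...,0],w[...,1],w[...,2]
hsv=cv2.cvtColor(p['image'],cv2.COLOR_BGR2HSV)
bl=(hsv[...,0]>100)&(hsv[...,0]<125)&(hsv[...,1]>140)&(hsv[...,2]>70)&(x>.40)&(x<.6)&(y>-.09)&(y<.12)&(z>.036)
d=np.array([np.cos(np.radians(80.5)),np.sin(np.radians(80.5))]);n=np.array([d[1],-d[0]])
t=w[bl&(z<.05)][:,:2]*1000; D=(x>.38)&(x<.62)&(y>.09)&(y<.27)&(z>.028)&(z<.058); k=w[D][:,:2]*1000
for q in(t,k): print(np.percentile(q@n,[.5,99.5]),np.percentile(q@d,[.5,99.5]),cv2.minAreaRect(q.astype(np.float32)))
print('tcp',s['position'][:2]@np.stack([n,d],1)*1000)
plan(s['position']+np.r_[d*.135,0],-9.5)
E
```

```text
t 12.3 pos [0.4944 0.0094 0.0866] yaw -9.63 zax [ 1.e-04 -0.e+00 -1.e+00] F [ 0.8  0.  -1.8] w 0.0098 j [-0.05 -0.17  1.75 -0.    1.56  0.12]
[435.68699179 538.76928223] [ 49.14937714 162.44975103] ((496.0733337402344, 12.754535675048828), (136.2858123779297, 104.14568328857422), 80.32952117919922)
[413.74207721 557.10113201] [164.79534168 245.75789054] ((512.876220703125, 122.79993438720703), (89.47294616699219, 145.97496032714844), 80.75843811035156)
tcp [486.06579602  90.88523893]
offset [135.   -0.3  -0. ] rot [ 0.0001 -0.     -0.0022]
```

Call:
{"name": "play_rows", "arguments": {
  "fingers": [-1,-1,-1,-1,-1,-1,-1,-1,-1,-1,-1,-1],
  "offset": [
    [2,-0.5,0],
    [5,-1,0],
    [9,-1,0],
    [13,-1,0],
    [17,-1,0],
    [21,-1,0],
    [25,-1,0],
    [29,-1,0],
    [33,-1,0],
    [37,-1,0],
    [40,-1,0],
    [40,-1,0]
  ],
  "rot": [
    [0,0,0],
    [0,0,0],
    [0,0,0],
    [0,0,0],
    [0,0,0],
    [0,0,0],
    [0,0,0],
    [0,0,0],
    [0,0,0],
    [0,0,0],
    [0,0,0],
    [0,0,0]
  ]
}}

```text
time_s: 13.55
position: [0.5001, 0.0498, 0.0866]
tcp_rot: [-0.0, 0.764, 0.646, 0.0]
ft_force: [-0.4, 0.4, -2.1]
width: 0.0098
grip_force: 30.0
```

```bash
cat > fc.py <<'E'
from h import *
s=st(); a=np.radians(80.5); d=np.array([np.cos(a),np.sin(a)]);n=np.array([d[1],-d[0]])
print('tcp dock-ish lat,along',s['position'][:2]@np.stack([n,d],1)*1000,'F lat,along',s['ft_force'][:2]@np.stack([n,d],1),'M',np.round(s['moment'],2))
E
python3 fc.py
```

```text
t 13.55 pos [0.5001 0.0498 0.0866] yaw -9.59 zax [ 0.     0.001 -1.   ] F [-0.4  0.4 -2.1] w 0.0098 j [ 0.03 -0.15  1.73  0.    1.56  0.2 ]
tcp dock-ish lat,along [485.06378886 131.6208263 ] F lat,along [-0.47653519  0.34833919] M [ 0.06 -0.   -0.01]
```

Call:
{"name": "play_rows", "arguments": {
  "fingers": [-1,-1,-1,-1,-1,-1,-1,-1,-1,-1,-1,-1],
  "offset": [
    [3,0,0],
    [8,0,0],
    [14,0,0],
    [20,0,0],
    [26,0,0],
    [32,0,0],
    [38,0,0],
    [44,0,0],
    [50,0,0],
    [56,0,0],
    [60,0,0],
    [60,0,0]
  ],
  "rot": [
    [0,0,0],
    [0,0,0],
    [0,0,0],
    [0,0,0],
    [0,0,0],
    [0,0,0],
    [0,0,0],
    [0,0,0],
    [0,0,0],
    [0,0,0],
    [0,0,0],
    [0,0,0]
  ]
}}

```text
time_s: 14.75
position: [0.5102, 0.1092, 0.0866]
tcp_rot: [-0.0, 0.764, 0.646, 0.0]
ft_force: [0.4, 0.9, -1.7]
width: 0.0097
grip_force: 30.0
```

```bash
python3 fc.py
```

```text
t 14.75 pos [0.5102 0.1092 0.0866] yaw -9.57 zax [ 2.0e-04  1.1e-03 -1.0e+00] F [ 0.4  0.9 -1.7] w 0.0097 j [ 0.14 -0.1   1.68  0.    1.55  0.31]
tcp dock-ish lat,along [485.17538361 191.88535288] F lat,along [0.23330728 0.99591598] M [ 0.17  0.05 -0.04]
```

Call:
{"name": "play_rows", "arguments": {
  "fingers": [-1,-1,-1,-1,-1,-1,-1,-1,-1,-1],
  "offset": [
    [2,0,0],
    [6,0,0],
    [10,0,0],
    [14,0,0],
    [18,0,0],
    [22,0,0],
    [25,0,0],
    [27,0,0],
    [28,0,0],
    [28,0,0]
  ],
  "rot": [
    [0,0,0],
    [0,0,0],
    [0,0,0],
    [0,0,0],
    [0,0,0],
    [0,0,0],
    [0,0,0],
    [0,0,0],
    [0,0,0],
    [0,0,0]
  ]
}}

```text
time_s: 15.75
position: [0.5148, 0.1361, 0.0866]
tcp_rot: [-0.0, 0.764, 0.645, 0.0]
ft_force: [-0.7, 0.4, -2.5]
width: 0.0099
grip_force: 30.0
```

Call:
{"name": "play_rows", "arguments": {
  "fingers": [-1,-1,-1,-1,-1],
  "offset": [
    [1,0,0],
    [2,0,0],
    [3,0,0],
    [4,0,0],
    [4,0,0]
  ],
  "rot": [
    [0,0,0],
    [0,0,0],
    [0,0,0],
    [0,0,0],
    [0,0,0]
  ]
}}

```text
time_s: 16.25
position: [0.5155, 0.1399, 0.0866]
tcp_rot: [-0.0, 0.764, 0.645, 0.0]
ft_force: [0.4, -0.2, -3.0]
width: 0.0094
grip_force: 30.0
```

```bash
python3 fc.py
```

```text
t 16.25 pos [0.5155 0.1399 0.0866] yaw -9.62 zax [-0.e+00  2.e-04 -1.e+00] F [ 0.4 -0.2 -3. ] w 0.0094 j [ 0.2  -0.06  1.65  0.    1.55  0.37]
tcp dock-ish lat,along [485.29015303 223.06546651] F lat,along [ 0.47262511 -0.16142894] M [-0.06  0.1  -0.02]
```

Call:
{"name": "play_rows", "arguments": {
  "fingers": [-1,-1,-1,-1],
  "offset": [
    [1,0,0],
    [2,0,0],
    [3,0,0],
    [3,0,0]
  ],
  "rot": [
    [0,0,0],
    [0,0,0],
    [0,0,0],
    [0,0,0]
  ]
}}

```text
time_s: 16.65
position: [0.516, 0.1429, 0.0866]
tcp_rot: [-0.0, 0.764, 0.645, 0.0]
ft_force: [0.2, 0.7, -3.1]
width: 0.0103
grip_force: 30.0
```

```bash
python3 fc.py
```

```text
t 16.65 pos [0.516  0.1429 0.0866] yaw -9.62 zax [ 0.e+00  2.e-04 -1.e+00] F [ 0.2  0.7 -3.1] w 0.0103 j [ 0.21 -0.06  1.65  0.    1.55  0.37]
tcp dock-ish lat,along [485.31433302 226.08549675] F lat,along [0.04993782 0.74747574] M [-0.04  0.08  0.  ]
```

Call:
{"name": "play_rows", "arguments": {
  "fingers": [-1,-1,-1,-1],
  "offset": [
    [0.7,0,0],
    [1.4,0,0],
    [2,0,0],
    [2,0,0]
  ],
  "rot": [
    [0,0,0],
    [0,0,0],
    [0,0,0],
    [0,0,0]
  ]
}}

```text
time_s: 17.05
position: [0.5163, 0.1447, 0.0866]
tcp_rot: [-0.0, 0.764, 0.645, -0.0]
ft_force: [1.1, 0.6, -2.4]
width: 0.0099
grip_force: 30.0
```

```bash
python3 fc.py
```

```text
t 17.05 pos [0.5163 0.1447 0.0866] yaw -9.62 zax [-1.e-04  1.e-04 -1.e+00] F [ 1.1  0.6 -2.4] w 0.0099 j [ 0.21 -0.06  1.65  0.    1.55  0.38]
tcp dock-ish lat,along [485.295855   227.97077179] F lat,along [0.95381696 0.76870415] M [-0.06  0.11 -0.01]
```

Call:
{"name": "play_rows", "arguments": {
  "fingers": [-1,-1,-1,-1],
  "offset": [
    [0.7,0,0],
    [1.4,0,0],
    [2,0,0],
    [2,0,0]
  ],
  "rot": [
    [0,0,0],
    [0,0,0],
    [0,0,0],
    [0,0,0]
  ]
}}

```text
time_s: 17.45
position: [0.5167, 0.1462, 0.0867]
tcp_rot: [0.0, 0.764, 0.645, -0.0]
ft_force: [-0.0, -3.4, -3.6]
width: 0.0097
grip_force: 30.0
```

```bash
python3 fc.py; python3 -c "
from h import *
p=optics.read_camera('wrist');cv2.imwrite('pics/w5.png',p['image'])
q=optics.read_camera('top');cv2.imwrite('pics/t5.png',q['image'])"
```

```text
t 17.45 pos [0.5167 0.1462 0.0867] yaw -9.63 zax [ 0.e+00 -9.e-04 -1.e+00] F [-0.  -3.4 -3.6] w 0.0097 j [ 0.21 -0.06  1.64 -0.    1.55  0.38]
tcp dock-ish lat,along [485.43962332 229.48909129] F lat,along [ 0.55449152 -3.35671502] M [-0.5   0.03  0.06]
```

View pics/w5.png

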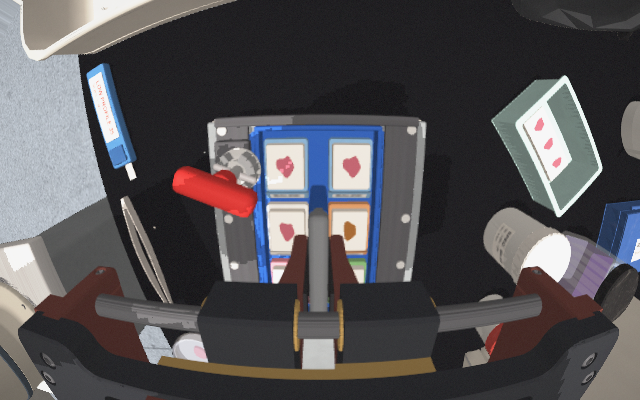

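The nose is at the stop bar (about (318,123)), between the rails, and the force is rising. I'll press lightly, then release the grip.

Call:
{"name": "play_rows", "arguments": {
  "fingers": [-1,-1,-1],
  "offset": [
    [0.6,0,0],
    [1,0,0],
    [1,0,0]
  ],
  "rot": [
    [0,0,0],
    [0,0,0],
    [0,0,0]
  ]
}}

```text
time_s: 17.85
position: [0.5168, 0.1464, 0.0869]
tcp_rot: [0.001, 0.764, 0.645, -0.001]
ft_force: [-1.5, -6.5, -0.3]
width: 0.0102
grip_force: 30.0
```

```bash
python3 fc.py
```

```text
t 17.85 pos [0.5168 0.1464 0.0869] yaw -9.66 zax [-1.0e-04 -2.4e-03 -1.0e+00] F [-1.5 -6.5 -0.3] w 0.0102 j [ 0.21 -0.05  1.64 -0.    1.55  0.38]
tcp dock-ish lat,along [485.56150486 229.66311484] F lat,along [-0.3829891  -6.65279612] M [-1.25  0.29  0.09]
```

Call:
{"name": "play_rows", "arguments": {
  "fingers": [-0.4,-0.4,-0.4,-0.4,-0.4,-0.4,-0.2,-0.2,-0.2,-0.2,-0.2],
  "offset": [
    [-0.5,0,0],
    [-1,0,0],
    [-1,0,0],
    [-1,0,0],
    [-1,0,-5],
    [-1,0,-20],
    [-1,0,-45],
    [-1,0,-75],
    [-1,0,-95],
    [-1,0,-100],
    [-1,0,-100]
  ],
  "rot": [
    [0,0,0],
    [0,0,0],
    [0,0,0],
    [0,0,0],
    [0,0,0],
    [0,0,0],
    [0,0,0],
    [0,0,0],
    [0,0,0],
    [0,0,0],
    [0,0,0]
  ]
}}

```text
time_s: 18.95
position: [0.5171, 0.1468, 0.1882]
tcp_rot: [0.001, 0.764, 0.645, 0.001]
ft_force: [-0.2, 0.1, -0.3]
width: 0.0353
grip_force: 0.0
```

```bash
cat > hd.py <<'E'
from h import *
np.set_printoptions(precision=4,suppress=True)
s=st()
p=optics.read_camera('wrist');w=fcloud(p);x,y,z=w[...,0],w[...,1],w[...,2]
hsv=cv2.cvtColor(p['image'],cv2.COLOR_BGR2HSV)
red=((hsv[...,0]<8)|(hsv[...,0]>172))&(hsv[...,1]>150)&(x>.43)&(x<.53)&(y>.15)&(y<.25)
print('red top',rect(w,red&(z>np.nanpercentile(z[red],90)-.005)),np.nanpercentile(z[red],[5,50,95]))
near=(np.hypot(x-.479,y-.2)<.025)&~red; print('housing z',np.nanpercentile(z[near],[50,90,99]))
p2=optics.read_camera('top')
for t,h in (("plunger_handle",.105),("tray_tail",.0495),("tray_bar",.092)):
    for g in spot_point(t,p)[:1]: print(t,np.round(g['uv']),round(g['confidence'],2),fz(p,g['uv'],h))
    for g in spot_point(t,p2)[:1]: print('   top',np.round(g['uv']),round(g['confidence'],2),atz(p2,g['uv'],h))
E
python3 hd.py; python3 -c "
from h import *
plan([.479,.2,.145],60)"
```

```text
t 18.95 pos [0.5171 0.1468 0.1882] yaw -9.62 zax [ 0.0026  0.0006 -1.    ] F [-0.2  0.1 -0.3] w 0.0353 j [ 0.21 -0.08  1.49  0.    1.73  0.38]
red top (757, ((479.280517578125, 199.72019958496094), (12.227455139160156, 39.55072784423828), 60.697689056396484)) [0.1026 0.1103 0.1117]
housing z [0.277  0.2949 0.297 ]
   top [234. 233.] 0.54 [0.4781 0.2013 0.105 ]
tray_tail [318. 261.] 0.9 [0.5062 0.0737 0.0495]
   top [291. 228.] 0.59 [0.4989 0.0705 0.0495]
tray_bar [321. 212.] 0.78 [0.5199 0.1421 0.092 ]
   top [258. 220.] 0.87 [0.5124 0.148  0.092 ]
offset [ 46.5 -45.7  40.8] rot [-1.5000e-03 -3.0000e-04 -1.2153e+00]
```

Call:
{"name": "play_rows", "arguments": {
  "fingers": [-0.1,-0.1,-0.1,-0.1,-0.1,-0.1,-0.1,-0.1,-0.1,-0.1,-0.1,-0.1],
  "offset": [
    [3,-3,2],
    [8,-8,5],
    [14,-14,9],
    [19,-19,13],
    [25,-25,17],
    [31,-31,20],
    [36,-36,24],
    [41,-41,29],
    [45,-45,32],
    [46,-46,33],
    [46,-46,33],
    [46,-46,33]
  ],
  "rot": [
    [0,0,-0.08],
    [0,0,-0.2],
    [0,0,-0.34],
    [0,0,-0.48],
    [0,0,-0.62],
    [0,0,-0.76],
    [0,0,-0.9],
    [0,0,-1.04],
    [0,0,-1.16],
    [0,0,-1.21],
    [0,0,-1.215],
    [0,0,-1.215]
  ]
}}

```text
time_s: 20.55
position: [0.4789, 0.1996, 0.1535]
tcp_rot: [-0.0, 0.26, 0.966, -0.0]
ft_force: [0.6, 0.0, 0.9]
width: 0.0398
grip_force: 0.0
```

```bash
python3 hd.py; python3 -c "
from h import *
p=optics.read_camera('wrist');cv2.imwrite('pics/w6.png',p['image'])
plan([.479,.2,.102],60.3)"
```

```text
t 20.55 pos [0.4789 0.1996 0.1535] yaw 59.92 zax [-0.0002 -0.0001 -1.    ] F [0.6 0.  0.9] w 0.0398 j [ 0.33 -0.13  1.59 -0.    1.68 -0.72]
red top (883, ((478.33941650390625, 200.17591857910156), (11.604547500610352, 38.65095901489258), 59.42675018310547)) [0.1075 0.1104 0.1118]
housing z [0.2201 0.2556 0.2581]
plunger_handle [317. 227.] 0.88 [0.4783 0.1999 0.105 ]
   top [233. 215.] 0.32 [0.5217 0.206  0.105 ]
tray_tail [220. 285.] 0.71 [0.5046 0.0726 0.0495]
   top [290. 228.] 0.58 [0.4993 0.0728 0.0495]
tray_bar [281. 290.] 0.6 [0.5165 0.1435 0.092 ]
   top [257. 219.] 0.93 [0.5151 0.1493 0.092 ]
offset [ 0.2  0.3 51.6] rot [ 0.      0.     -0.0057]
```

View pics/w6.png

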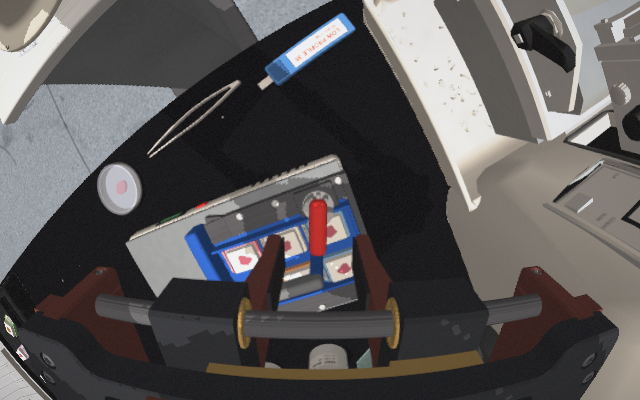

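The red handle (317,228) stands centred between the fingers and in line with the tool. Next I'll descend and grip it.

Call:
{"name": "play_rows", "arguments": {
  "fingers": [-0.1,-0.1,-0.1,-0.1,-0.1,-0.1,-1,-1,-1,-1,-1,-1],
  "offset": [
    [0,0,10],
    [0,0,25],
    [0,0,40],
    [0,0,48],
    [0,0,51],
    [0,0,51],
    [0,0,51],
    [0,0,51],
    [0,0,51],
    [0,0,51],
    [0,0,51],
    [0,0,51]
  ],
  "rot": [
    [0,0,0],
    [0,0,0],
    [0,0,0],
    [0,0,0],
    [0,0,0],
    [0,0,0],
    [0,0,0],
    [0,0,0],
    [0,0,0],
    [0,0,0],
    [0,0,0],
    [0,0,0]
  ]
}}

```text
time_s: 22.2
position: [0.479, 0.1993, 0.1031]
tcp_rot: [0.0, 0.259, 0.966, -0.0]
ft_force: [-1.5, -3.6, 3.5]
width: 0.0118
grip_force: 30.0
```

```bash
python3 fc.py
```

```text
t 22.2 pos [0.479  0.1993 0.1031] yaw 59.98 zax [ 2.e-04 -6.e-04 -1.e+00] F [-1.5 -3.6  3.5] w 0.0118 j [ 0.33 -0.11  1.67 -0.    1.58 -0.72]
tcp dock-ish lat,along [439.52878529 275.66658045] F lat,along [-0.91062666 -3.7962228 ] M [-0.51  0.33  0.01]
```

Call:
{"name": "play_rows", "arguments": {
  "fingers": [-1,-1,-1,-1,-1,-1],
  "offset": [
    [0,-0.7,-1],
    [0,-0.7,-2],
    [0,-0.7,-3],
    [0,-0.7,-4],
    [0,-0.7,-4.2],
    [0,-0.7,-4.2]
  ],
  "rot": [
    [0,0,0],
    [0,0,0],
    [0,0,0],
    [0,0,0],
    [0,0,0],
    [0,0,0]
  ]
}}

```text
time_s: 22.8
position: [0.4786, 0.1992, 0.1065]
tcp_rot: [-0.0, 0.259, 0.966, 0.0]
ft_force: [4.0, 2.4, -9.0]
width: 0.0119
grip_force: 30.0
```

```bash
python3 fc.py
```

```text
t 22.8 pos [0.4786 0.1992 0.1065] yaw 59.99 zax [-2.e-04  1.e-04 -1.e+00] F [ 4.   2.4 -9. ] w 0.0119 j [ 0.33 -0.12  1.67  0.    1.59 -0.72]
tcp dock-ish lat,along [439.20244868 275.42272547] F lat,along [3.55538805 3.01214247] M [ 0.32 -0.86  0.02]
```

Call:
{"name": "play_rows", "arguments": {
  "fingers": [-1,-1,-1,-1,-1,-1,-1,-1,-1,-1,-1,-1],
  "offset": [
    [0,0,0],
    [0,0,0],
    [0,0,0],
    [0,0,0],
    [0,0,0],
    [0,0,0],
    [0,0,0],
    [0,0,0],
    [0,0,0],
    [0,0,0],
    [0,0,0],
    [0,0,0]
  ],
  "rot": [
    [0,0,0.05],
    [0,0,0.12],
    [0,0,0.2],
    [0,0,0.28],
    [0,0,0.36],
    [0,0,0.44],
    [0,0,0.52],
    [0,0,0.6],
    [0,0,0.68],
    [0,0,0.76],
    [0,0,0.84],
    [0,0,0.88]
  ]
}}

```text
time_s: 24.0
position: [0.4781, 0.1987, 0.1062]
tcp_rot: [-0.0, 0.647, 0.763, -0.001]
ft_force: [2.7, 0.3, -7.3]
width: 0.0119
grip_force: 30.0
```

```bash
python3 fc.py; python3 -c "
from h import *
plan([.479,.1995,.1065],-9.5)"
```

```text
t 24.0 pos [0.4781 0.1987 0.1062] yaw 9.4 zax [-1.7e-03 -9.0e-04 -1.0e+00] F [ 2.7  0.3 -7.3] w 0.0119 j [ 0.33 -0.12  1.67 -0.    1.59  0.16]
tcp dock-ish lat,along [438.702108  274.8865104] F lat,along [2.6299129  0.74102776] M [ 0.03 -0.43 -0.  ]
offset [ 0.6  1.1 -0.3] rot [-0.0017  0.0009  0.3299]
```

Turning freely; I'll finish the turn and then let go.

Call:
{"name": "play_rows", "arguments": {
  "fingers": [-1,-1,-1,-1,-1,-1,-1,-1],
  "offset": [
    [0,0.3,0],
    [0,0.6,0],
    [0,0.8,0],
    [0,0.8,0],
    [0,0.8,0],
    [0,0.8,0],
    [0,0.8,0],
    [0,0.8,0]
  ],
  "rot": [
    [0,0,0.07],
    [0,0,0.14],
    [0,0,0.21],
    [0,0,0.28],
    [0,0,0.32],
    [0,0,0.33],
    [0,0,0.33],
    [0,0,0.33]
  ]
}}

```text
time_s: 24.8
position: [0.4781, 0.1988, 0.106]
tcp_rot: [-0.001, 0.762, 0.648, -0.002]
ft_force: [-4.8, -1.5, -7.9]
width: 0.0117
grip_force: 30.0
```

```bash
python3 fc.py
```

```text
t 24.8 pos [0.4781 0.1988 0.106 ] yaw -9.29 zax [-0.0036 -0.0012 -1.    ] F [-4.8 -1.5 -7.9] w 0.0117 j [ 0.33 -0.11  1.67  0.    1.59  0.49]
tcp dock-ish lat,along [438.76311238 275.02388177] F lat,along [-4.46684793 -2.26278339] M [-0.32  0.9   0.01]
```

Call:
{"name": "play_rows", "arguments": {
  "fingers": [-0.4,-0.4,-0.4,-0.4,-0.4,-0.4,-0.4,-0.4],
  "offset": [
    [0,0,0],
    [0,0,0],
    [0,0,0],
    [0,0,0],
    [0,0,0],
    [0,0,0],
    [0,0,0],
    [0,0,0]
  ],
  "rot": [
    [0,0,0],
    [0,0,0],
    [0,0,0],
    [0,0,0],
    [0,0,0],
    [0,0,0],
    [0,0,0],
    [0,0,0]
  ]
}}

```text
time_s: 25.6
position: [0.4794, 0.1992, 0.1068]
tcp_rot: [-0.0, 0.762, 0.647, 0.0]
ft_force: [-0.2, -0.3, -0.0]
width: 0.0267
grip_force: 0.0
```

Call:
{"name": "play_rows", "arguments": {
  "fingers": [-0.4,-0.4,-0.4,-0.4,-0.4,-0.4,-0.4],
  "offset": [
    [0,0,-5],
    [0,0,-20],
    [0,0,-45],
    [0,0,-70],
    [0,0,-80],
    [0,0,-80],
    [0,0,-80]
  ],
  "rot": [
    [0,0,0],
    [0,0,0],
    [0,0,0],
    [0,0,0],
    [0,0,0],
    [0,0,0],
    [0,0,0]
  ]
}}

```text
time_s: 26.3
position: [0.4793, 0.1991, 0.1863]
tcp_rot: [-0.0, 0.762, 0.647, -0.0]
ft_force: [0.1, 0.0, 0.1]
width: 0.0262
grip_force: 0.0
```

```bash
python3 hd.py;  python3 -c "
from h import *
p=optics.read_camera('wrist');cv2.imwrite('pics/w7.png',p['image'])"
```

```text
t 26.3 pos [0.4793 0.1991 0.1863] yaw -9.34 zax [-0.0005 -0.0002 -1.    ] F [0.1 0.  0.1] w 0.0262 j [ 0.33 -0.13  1.54 -0.    1.73  0.49]
red top (616, ((479.4398193359375, 200.4051055908203), (38.760860443115234, 10.566136360168457), 80.22451782226562)) [0.0989 0.1018 0.1031]
housing z [0.2409 0.288  0.2908]
plunger_handle [312. 208.] 0.6 [0.476  0.2036 0.105 ]
   top [290. 229.] 0.62 [0.4971 0.0725 0.0495]
tray_bar [368. 261.] 0.95 [0.5166 0.1423 0.092 ]
   top [258. 221.] 0.56 [0.5096 0.1469 0.092 ]
```

View pics/w7.png

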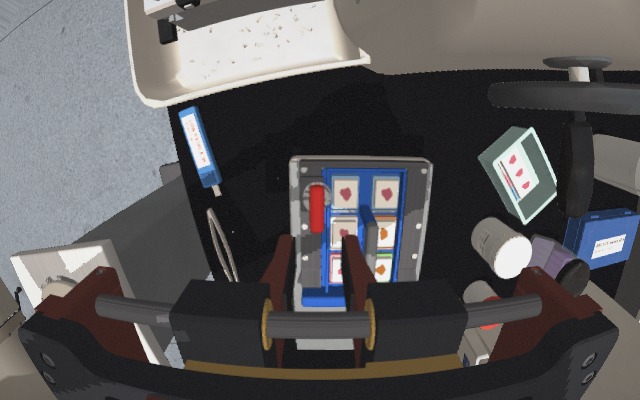

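The handle (317,208) is in line with the rails. Its top has dropped about 8.7 mm from parked, so the pin is in the notch; landing on the runner would have given only about 5 mm. Nothing touches the gripper, and the bystanders are in place.

```bash
python3 -c "
from h import *
print(r.hand_in())"
```

```text
the job is handed in; nothing more can be done
None
```

I turned the tray end for end and slid it home against the stop (about 7 N at most). The index plunger is locked in its notch, going by the camera: the handle is in line with the rails and about 8.7 mm lower. The job is handed in at about 26 s; no verdict came back.

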